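# Lid a steel meal tray and press it home

### The job

Put the loose blue lid from the green chopping board squarely onto the open steel meal tray, then press the lid down until both of its ends are fully home on the rim. Leave the lid shut and let go of it, and leave the other things on the counter where they are.

Things in the scene. Friction and masses are not known exactly. Their poses are not given: they have to be found in the camera images.
- lid_centre (a point): Loose blue lid, handle up on the green board (220 x 150 x 12 mm). Point: its middle, half-way up its 45 mm; x along its long side, z up. From below: tapered plug 149 x 89 mm, 10 mm deep; flange 176 x 116 mm, 10 to 15 mm up; white grip bar 56 mm along x, 14 mm along y, 15 to 45 mm up. So the flange's top is 7.5 mm below this point, the bar's top 22.5 mm above. Alike both ways round; 110 to 180 g.
- lid_end_a (a point): Point on the flange's top face, 62 mm from the lid's middle towards its +x end, marked by a white disc 26 mm across: a place to press. Axes as the lid's.
- lid_end_b (a point): The same at the -x end of the lid.
- tray_mouth (a point): Open steel meal tray, 65 mm high, fixed, bread rolls inside (under 30 mm). Point: centre of its mouth at the rim's top; x along its long side, z up. Rim 176 x 116 mm, opening 156 x 96 mm: the lid's plug has 3.5 mm to spare each side. Lid fully home (flange on rim): lid_end_a and _b both 5 mm, lid_centre 12.5 mm above this point. Another such tray, already lidded, is a bystander.
- seal_a (a joint): Dark seal strip, 92 x 6 mm, in the rim at the tray's +x short end, 83 mm from the centre. Metres pushed down: 0 = 8 mm above the rim, 0.008 = flush (stop 0.009). Starts at 0 to 0.002. Stiff, no spring: moves at about 11 N and stays, so the laid-on lid rests 6 to 8 mm proud; 13 to 20 N on one end of the lid takes that end home.
- seal_b (a joint): The same seal strip at the -x short end of the tray.
- jar: Bystander: jar with a red cap, 60 mm across, 85 mm high. Origin at its underside.
- shaker: Bystander: shaker with a steel cap, 44 mm across, 100 mm high. Origin at its underside.
- mug: Bystander: white mug, 76 mm across, 85 mm high. Origin at its underside.
- spoon: Bystander: wooden spoon, 220 mm long, lying on the counter.
Things that resemble listed ones, but are neither listed nor needed, are in the scene too. What is shaped like the part that bears lid_centre but pink is not meant. Leave any yellow look-alike of the part that bears tray_mouth alone.

How it is judged:
By the outcome, as a careful person would: the job done as asked, in the order asked, and still so for the second after the job is handed in, with the robot touching nothing.
It also fails if it takes over 61 s, if anything falls off the work surface, if the arm or the gripper's body presses on something with over 40 N, if the wrist force passes 120 N, or if a joint passes its speed limit or range.

### The arm

A 7-joint arm with a two-finger parallel gripper is mounted at the origin on the work surface. World frame = base frame: x ahead of the robot, y to its left, z up, the work surface at z = 0. Lengths are in m, angles in rad, forces in N, time in s.
With the tool pointing down it reaches from about 0.4 to 0.85 m from the base axis. Payload 10.4 kg.
Tool frame: the origin (TCP) lies midway between the tips of the shut fingers; the grasp point (between the pads) lies 19 mm behind it; z points along the fingers, x is the direction in which the jaws open and shut, and the axes are right-handed (so a half turn about z gives the same grasp; the last joint's range is limited). The gripper opens to 85 mm and grips with 20 to 120 N. Pads are 22 mm wide; open, the fingers measure 114 mm over their backs; the gripper's body (76 mm by 85 mm) begins 54 mm behind the grasp point. The pads swing forward as they close: fully open they stand 13 mm farther back than shut.
Start: joints at [-1.219, 0.332, -0.065, 1.46, 0.022, 1.35, -0.088], TCP at [0.229, 0.582, 0.231] pointing down, gripper open.
Joint ranges: [-2.6, 2.6], [-0.5, 2.12], [-1.47, 1.34], [0.16, 2.42], [-1.27, 4.41], [0.06, 2.06], [-2.6, 2.6]. Speed limits (rad/s): [2.22, 2.22, 2.79, 2.79, 3.14, 3.14, 3.14].

### API

Orientations are given as a unit quaternion [x, y, z, w].
In Python, from workcell import manip, cams gives the robot as it stands.
- The arm moves only by the tool move_arm, never from a script. Its argument "moves" is a list of rows, each a list of 7 numbers: the turn, a rotation vector about the tool's x, y, z in degrees, then the shift along the tool's x, y, z in m, then the finger opening in m, from 0 to 0.0854. A call has 1 to 10 rows; each row is the pose to reach, as a shift and turn from the pose commanded when the call began, along the tool's axes at that moment; what a row does not reach only later rows make up. A row lasts 1/10 s, in which the tool goes at most 50 mm and 8.59 degrees, less where a joint would pass 70% of its speed; a pose out of reach is approached as far as the arm can. A call with a gripper value outside its range is refused whole. The fingers move at their own pace and stop on an object; "grip_force" is the grip in N (left out, the last holds). Time passes only in rows, so rows that repeat a pose let the fingers close. It gives the time, the measured TCP pose, the force and the opening at its end, in the units of the state.
- manip.get_obs(): the state, without advancing time (a new reading comes with each control period).
- cams.camera(name): name is "side" or "top"; returns the picture (480x640x3 uint8, red, green, blue); there is no depth.
- cams.camera_params(name): a dict with "fx", "fy", "cx", "cy" (pixels), "dist_coeffs" ([k1, k2, p1, p2, k3] as OpenCV has them; the pictures are not rectified), "xyz" and "rotation" of the camera in the world. Camera axes: x right, y up, looking along -z (the intrinsics and any distortion apply to the point x, -y, -z); pixel columns grow to the right and rows downward; lengths in m; the calibration is good to about 2 mm. A picture is of the moment at which its call begins. camera_params takes no time and is no camera call.
- manip.hand_in(): hands the job in, once; it reports no verdict.
The state is a dict: "clock": time; "joint_pos": joint angles; "joint_velocities": joint speeds; "tau": joint torques, N m; "position": TCP position; "ee_rot": TCP orientation; "ft_force": force on the tool from outside, world axes, zero at the start; "torque": the same for the moment, N m; "grip_width": opening from 0.0 (shut) to 1.0 (fully open).
Only numpy, scipy, OpenCV 4.12 (cv2) and the standard library are available. Lean on these libraries where they do the work, as an engineer would, in place of code of your own. Each camera call takes 0.05 s, during which the arm holds its last target. There are 200 camera calls.

## Working session

There is one attempt and no reset: what is moved stays moved. The work goes in short steps, Python scripts to look and compute and a tool call to move; the robot and the scene stay as the last step left them, time stands still between calls to the robot, and variables do not carry over. Pictures are saved under pics/ and viewed, about 8 in all and at most 12, crops included, and the job is handed in when it is done.

Besides the shell and the picture viewer there is one more tool, called by a JSON object that holds its "method" and its "body". move_arm: Moves the arm, as the interface text tells. Its arguments: {"type":"object","properties":{"moves":{"type":"array","items":{"type":"array","items":{"type":"number"}}},"grip_force":{"type":"number"}},"required":["moves"]}

```bash
mkdir -p pics
python3 - <<'E'
from workcell import manip, cams
import cv2
for n in("side","top"):
    cv2.imwrite(f"pics/{n}0.png",cams.camera(n)[:,:,::-1]); print(n,cams.camera_params(n))
print(manip.get_obs())
E
```

```text
side {'fx': 435.4048164858592, 'fy': 435.4048164858592, 'cx': 321.016254975838, 'cy': 240.69144084220727, 'dist_coeffs': array([-0.05339759,  0.        ,  0.        ,  0.        ,  0.        ]), 'xyz': array([-0.02741698, -0.70677815,  0.79167384]), 'rotation': array([ 0.39219923, -0.14067181, -0.3184121 ,  0.85147222])}
top {'fx': 449.8436385899231, 'fy': 449.8436385899231, 'cx': 316.72846346266175, 'cy': 242.57232298338891, 'dist_coeffs': array([-0.00022573,  0.        ,  0.        ,  0.        ,  0.        ]), 'xyz': array([ 0.24613833, -0.09341877,  1.19265458]), 'rotation': array([ 0.07879514, -0.07283612, -0.67162642,  0.73307856])}
{'clock': 0.1, 'joint_pos': array([-1.21858477,  0.33281967, -0.0646863 ,  1.46086085,  0.02161402,
        1.34991241, -0.08851765]), 'joint_velocities': array([-0.00037342, -0.00059375,  0.00092009, -0.00221311, -0.00087389,
       -0.0007685 ,  0.00030469]), 'tau': array([ 3.84526220e-04, -6.26747346e+01,  4.84202290e-02, -3.92431676e+01,
        1.61537016e-02,  6.87800813e-03,  6.94782489e-05]), 'position': array([0.22870093, 0.58128624, 0.23058692]), 'ee_rot': array([ 8.26469677e-01,  5.62980859e-01, -5.16270721e-04,  3.98618120e-04]), 'ft_force': array([-0.65073264,  0.13035578,  0.24326766]), 'torque': array([-0.00281075, -0.02765599, -0.02402606]), 'grip_width': 0.9965705323171322}
```

View pics/top0.png

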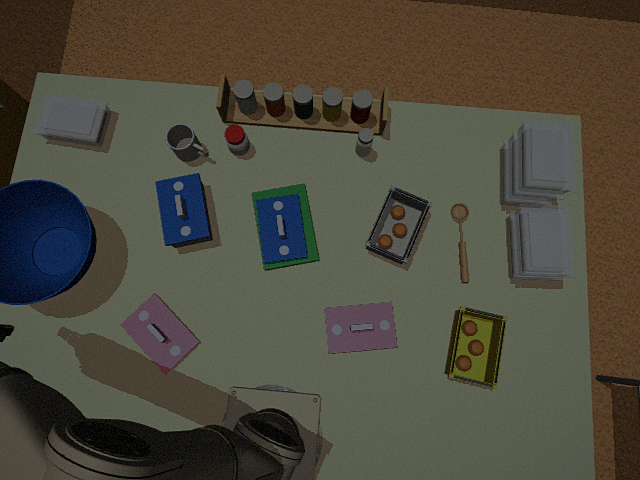

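View pics/side0.png

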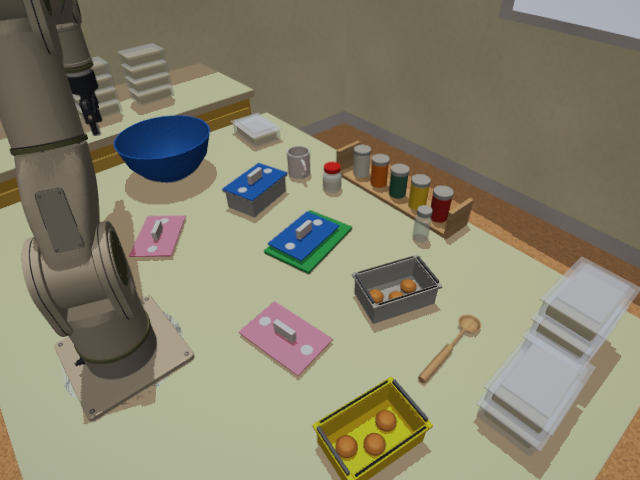

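Top view: the loose blue lid lies on the green board at (281,228); in the side view it is at (305,238).
Look-alikes are the blue lid on the lidded tray (183,210) and the pink lids (160,333) and (361,327). The open steel tray is at (398,225), and the yellow one at (476,347) is to be left alone. I choose lid (281,228) and tray (398,225), and check both in close crops.

```bash
cat > h.py <<'E'
import numpy as np, cv2
from scipy.spatial.transform import Rotation as R
from scipy.optimize import least_squares
from workcell import manip, cams
F=np.diag([1.,-1,-1])
def proj(n,P):
    p=cams.camera_params(n); K=np.array([[p['fx'],0,p['cx']],[0,p['fy'],p['cy']],[0,0,1.]])
    Rc=F@R.from_quat(p['rotation']).as_matrix().T
    return cv2.projectPoints(np.atleast_2d(P).astype(float),cv2.Rodrigues(Rc)[0],-Rc@p['xyz'],K,p['dist_coeffs'])[0][:,0]
def tri(obs):  # {cam:(u,v)}
    return least_squares(lambda X:np.concatenate([proj(n,X)[0]-uv for n,uv in obs.items()]),[.5,0,.05]).x
def crop(n,img,x,y,w,h,s,f):
    cv2.imwrite(f,cv2.resize(img[y:y+h,x:x+w,::-1],None,fx=s,fy=s,interpolation=cv2.INTER_CUBIC))
E
python3 - <<'E'
from h import *
t=cv2.imread("pics/top0.png")[:,:,::-1];s=cv2.imread("pics/side0.png")[:,:,::-1]
g=lambda i:np.clip(i.astype(float)*1.6,0,255).astype(np.uint8)
crop("t",g(t),245,175,200,100,4,"pics/tc.png");crop("s",g(s),260,200,190,130,4,"pics/sc.png")
for n,im,b in(("top",t,(250,180,310,270)),("side",s,(270,205,350,265))):
    x0,y0,x1,y1=b;c=im[y0:y1,x0:x1].astype(int)
    w=((c.min(2)>95)&(c.max(2)-c.min(2)<70)).astype(np.uint8)
    k,_,st,ce=cv2.connectedComponentsWithStats(w)
    print(n,[(st[i,4],*(ce[i]+[x0,y0]).round(1)) for i in range(1,k) if st[i,4]>12])
E
```

```text
top [(np.int32(33), np.float64(278.1), np.float64(205.1)), (np.int32(72), np.float64(279.8), np.float64(224.7)), (np.int32(46), np.float64(283.6), np.float64(249.9))]
side [(np.int32(1340), np.float64(303.5), np.float64(214.9)), (np.int32(90), np.float64(303.1), np.float64(226.0)), (np.int32(48), np.float64(317.2), np.float64(221.9)), (np.int32(520), np.float64(339.0), np.float64(253.5)), (np.int32(56), np.float64(289.6), np.float64(245.7)), (np.int32(77), np.float64(275.6), np.float64(261.7))]
```

View pics/tc.png

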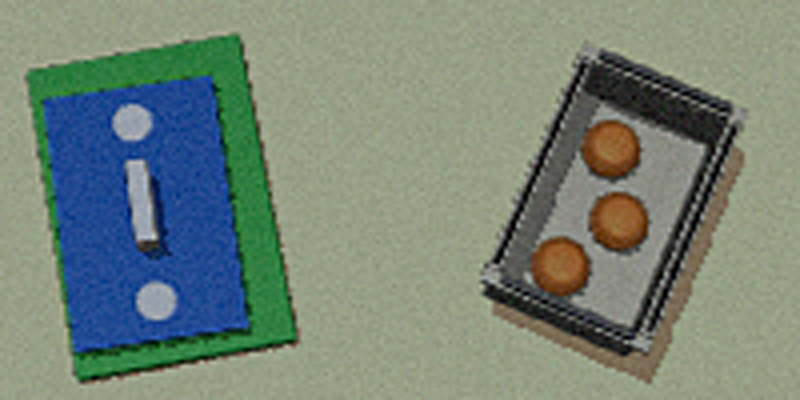

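View pics/sc.png

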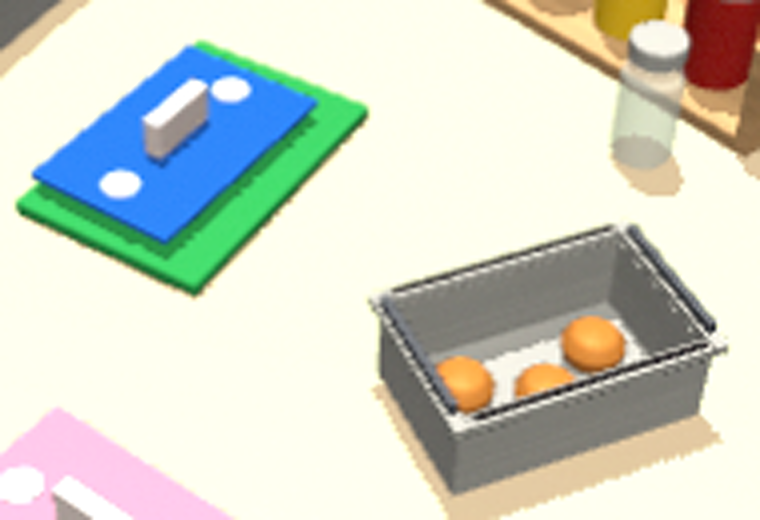

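Both crops confirm the choice. The lid has discs at crop (132,122)/(156,300) top and (230,90)/(120,184) side, with the bar between them. The open steel tray's rim corners are near (590,47), (742,113), (645,345), (487,276) top and (625,228), (722,345), (455,427), (374,300) side.

```bash
cat >> h.py <<'E'
def fit(loc,obs,x0):  # rigid planar fit x,y,z,yaw
    loc=np.array(loc,float)
    W=lambda p:p[:3]+loc@R.from_euler('z',p[3]).as_matrix().T
    r=least_squares(lambda p:np.concatenate([(proj(n,W(p))-np.array(uv)).ravel() for n,uv in obs.items()]),x0)
    return r.x,np.abs(r.fun).max()
def rel(goal_xyz,goal_yaw):
    """shift in tool axes, and turn about tool z (deg) so that jaw axis x has world yaw goal_yaw (mod pi)"""
    o=manip.get_obs();r=R.from_quat(o['ee_rot']);M=r.as_matrix()
    d=r.inv().apply(np.array(goal_xyz)-o['position']); a=np.arctan2(M[1,0],M[0,0])
    t=-(goal_yaw-a); t=(t+np.pi/2)%np.pi-np.pi/2
    return d.round(4),np.degrees(t).round(2),np.degrees(a).round(2),M[:,2].round(4)
E
python3 - <<'E'
from h import *
c=lambda x,y,L:[(x+(a+.5)/4-.5,y+(b+.5)/4-.5) for a,b in L]
T=c(245,175,[(590,47),(742,113),(645,345),(487,276)]);S=c(260,200,[(625,228),(722,345),(455,427),(374,300)])
x,y=.088,.058
p,e=fit([(x,y,0),(x,-y,0),(-x,-y,0),(-x,y,0)],{"top":T,"side":S},[.6,-.2,.065,0]);print("tray",p,np.degrees(p[3]),e)
for n,o in(("T",T),("S",S)):pass
# lid: discs
A={"top":(278,205.1),"side":(317.2,221.9)};B={"top":(283.6,249.9),"side":(289.6,245.7)}
a,b=tri(A),tri(B);print("discs",a,b,np.linalg.norm(a-b))
p,e=fit([(.062,0,0),(-.062,0,0)],{n:[A[n],B[n]] for n in A},[.6,0,.03,0]);print("lid",p,np.degrees(p[3]),e)
print(rel([p[0],p[1],.2],p[3]+np.pi/2))
E
```

```text
tray [ 0.56361658 -0.27966501  0.0569671  -0.34338309] -19.674401617883348 2.249121059957986
discs [0.59381879 0.04164577 0.02458611] [0.4726976  0.01373783 0.02331944] 0.12430124969016285
lid [0.5332301  0.02765417 0.0240285  0.22810784] 13.069616375485955 0.39828724389917625
(array([-0.4037,  0.4861,  0.0312]), np.float64(-34.55), np.float64(68.52), array([-4.0e-04, -1.2e-03, -1.0e+00]))
```

{"method": "move_arm", "body": {"moves": [[0,0,0,0,0,-0.05,0.085],[0,0,-34.5,-0.4,0.485,-0.03,0.085],[0,0,-34.5,-0.4,0.485,-0.03,0.085],[0,0,-34.5,-0.4,0.485,-0.03,0.085],[0,0,-34.5,-0.4,0.485,-0.03,0.085],[0,0,-34.5,-0.4,0.485,-0.03,0.085],[0,0,-34.5,-0.4,0.485,-0.03,0.085],[0,0,-34.5,-0.4,0.485,-0.03,0.085],[0,0,-34.5,-0.4,0.485,-0.03,0.085],[0,0,-34.5,-0.4,0.485,-0.03,0.085]]}}

```text
clock: 1.1
position: [0.4449, 0.191, 0.267]
ee_rot: [0.622, 0.783, 0.0, -0.0]
ft_force: [1.6, 0.5, 0.1]
grip_width: 0.995
```

Run:
```python
from h import *
t=cv2.imread("pics/top0.png");s=cv2.imread("pics/side0.png")
g=lambda i:np.clip(i.astype(float)*1.6,0,255).astype(np.uint8)
k=lambda i,x,y,w,h:cv2.resize(i[y:y+h,x:x+w],None,fx=5,fy=5,interpolation=cv2.INTER_CUBIC)
im=np.hstack([k(g(t),360,182,75,84),k(s,352,248,84,84)])
cv2.imwrite("pics/tray5.png",im)
p=[.5636,-.2797,.065]
print(rel([.5332,.0277,.15],np.radians(103.07)), manip.get_obs()['position'])
```

```text
(array([-0.179 ,  0.0493,  0.117 ]), np.float64(-0.04), np.float64(103.03), array([-1.e-04,  2.e-04, -1.e+00])) [0.44486304 0.19097115 0.26703052]
```

View pics/tray5.png

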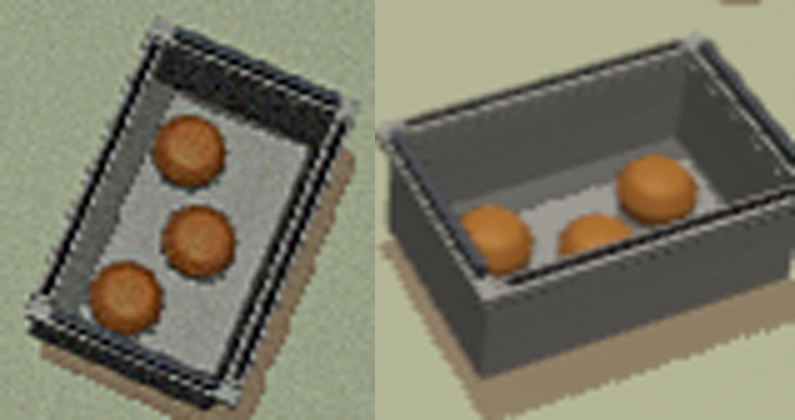

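The tray's four rim-corner plates show in the crop at (162,34), (345,108), (228,390) and (40,308) top, and at (695,47), (490,285) and (393,135) side. The fourth side plate is cut off. I refit on the plate centres.

Run:
```python
from h import *
T=[(360+(a+.5)/5-.5,182+(b+.5)/5-.5) for a,b in[(162,34),(345,108),(228,390),(40,308)]]
S=[(352+(a-374.5)/5-.5,248+(b+.5)/5-.5) for a,b in[(695,47),(0,0),(490,285),(393,135)]];S[1]=(438.3,286)
x,y=.083,.053;L=np.array([(x,y,0),(x,-y,0),(-x,-y,0),(-x,y,0)])
p,e=fit(L,{"top":T,"side":S},[.6,-.2,.065,0]);print("tray",p,np.degrees(p[3]),e)
W=p[:3]+L@R.from_euler('z',p[3]).as_matrix().T
print((proj("top",W)-T).round(1),(proj("side",W)-S).round(1))
for n,o in(("top",T),("side",S)):
    # single-camera xy, yaw at z=.065
    r=least_squares(lambda q:(proj(n,np.r_[q[:2],.065]+L@R.from_euler('z',q[2]).as_matrix().T)-o).ravel(),[.6,-.2,0]);print(n,r.x,np.abs(r.fun).max())
# bar check and lid per-cam
for n,o in(("top",[(278,205.1),(283.6,249.9)]),("side",[(317.2,221.9),(289.6,245.7)])):
    l=np.array([(.062,0,0),(-.062,0,0)])
    r=least_squares(lambda q:(proj(n,np.r_[q[:2],.027]+l@R.from_euler('z',q[2]).as_matrix().T)-o).ravel(),[.6,-.2,0]);print(n,r.x,np.abs(r.fun).max())
```

```text
tray [ 0.56294145 -0.27984236  0.05847913 -0.34280563] -19.641315815947376 1.4586550856804479
[[-0.3 -0.8]
 [ 0.3  0.4]
 [-0.2  0.5]
 [-0.7  0. ]] [[ 0.2 -0.5]
 [ 1.  -0.4]
 [ 0.   1.5]
 [-0.5 -0.4]]
top [ 0.56136745 -0.27939992 -0.33661488] 1.011697078108682
side [ 0.55782838 -0.28296194 -0.34828475] 1.3870858984892038
top [0.53315455 0.02705225 0.22469123] 0.11001744594634033
side [0.53031808 0.02500918 0.23456268] 0.06769113461916731
```

{"method": "move_arm", "body": {"moves": [[0,0,0,-0.179,0.049,0.1,0.06],[0,0,0,-0.179,0.049,0.1,0.06],[0,0,0,-0.179,0.049,0.1,0.06],[0,0,0,-0.179,0.049,0.1,0.06],[0,0,0,-0.179,0.049,0.1,0.06],[0,0,0,-0.179,0.049,0.1,0.06],[0,0,0,-0.179,0.049,0.1,0.06]]}}

```text
clock: 1.8
position: [0.5323, 0.0309, 0.1674]
ee_rot: [0.622, 0.783, 0.0, -0.0]
ft_force: [0.6, 0.7, 0.0]
grip_width: 0.7
```

Run:
```python
from h import *
o=manip.get_obs();print(o['position'],np.abs(o['joint_velocities']).max(),rel([.532,.026,.033],np.radians(13.1+90)))
```

```text
[0.53230775 0.03090355 0.16739016] 0.01534296712703591 (array([-0.0048, -0.0014,  0.1344]), np.float64(-0.02), np.float64(103.08), array([-3.e-04,  6.e-04, -1.e+00]))
```

{"method": "move_arm", "body": {"moves": [[0,0,0,-0.004,-0.001,0.045,0.06],[0,0,0,-0.004,-0.001,0.09,0.06],[0,0,0,-0.004,-0.001,0.11,0.06],[0,0,0,-0.004,-0.001,0.115,0.06],[0,0,0,-0.004,-0.001,0.115,0.06],[0,0,0,-0.004,-0.001,0.115,0.06]]}}

```text
clock: 2.4
position: [0.5336, 0.0265, 0.054]
ee_rot: [0.622, 0.783, 0.001, 0.001]
ft_force: [-0.2, 0.9, 0.5]
grip_width: 0.701
```

Run:
```python
from h import *
s=cams.camera("side");t=cams.camera("top")
crop("s",s,250,170,130,110,6,"pics/g1.png")
print(rel([.532,.026,.033],np.radians(13.1+90)),manip.get_obs()['position'])
```

```text
(array([ 0.0002, -0.0016,  0.0208]), np.float64(-0.04), np.float64(103.06), array([ 0.0027,  0.001 , -1.    ])) [0.53352299 0.0261327  0.05385125]
```

View pics/g1.png

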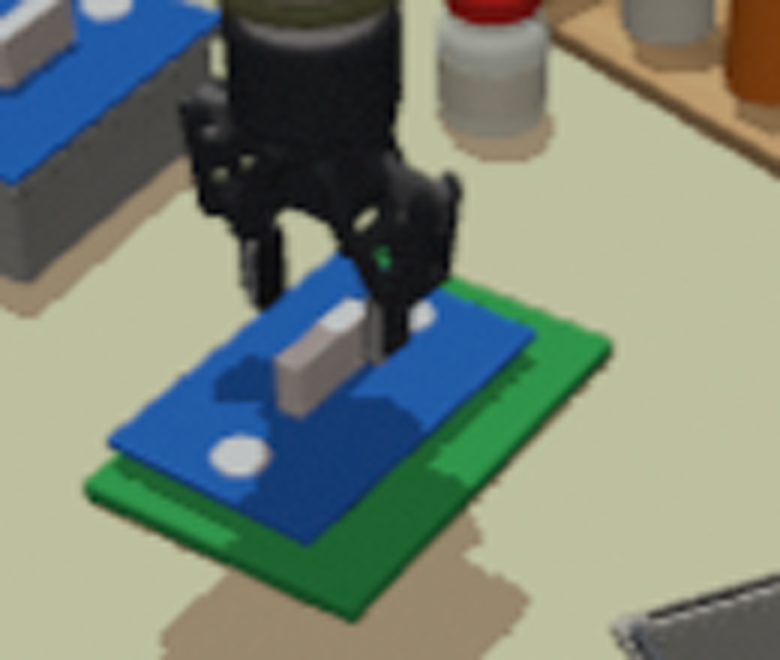

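The crop shows the fingers straddling the white bar, one tip at (265,300) and the other at (395,355), with the bar at (320,360). Next I descend and close.

{"method": "move_arm", "body": {"grip_force": 50, "moves": [[0,0,0,0,-0.001,0.02,0.06],[0,0,0,0,-0.001,0.02,0.06],[0,0,0,0,-0.001,0.02,0.03],[0,0,0,0,-0.001,0.02,0.0],[0,0,0,0,-0.001,0.02,0.0],[0,0,0,0,-0.001,0.02,0.0],[0,0,0,0,-0.001,0.02,0.0],[0,0,0,0,-0.001,0.02,0.0],[0,0,0,0,-0.001,0.02,0.0],[0,0,0,0,-0.001,0.02,0.0]]}}

```text
clock: 3.5
position: [0.5322, 0.0254, 0.0331]
ee_rot: [0.622, 0.783, 0.001, 0.0]
ft_force: [-2.0, -0.7, 6.9]
grip_width: 0.153
```

{"method": "move_arm", "body": {"moves": [[0,0,0,0,0,-0.02,0],[0,0,0,0,0,-0.05,0],[0,0,0,0,0,-0.09,0],[0,0,0,0,0,-0.13,0],[0,0,0,0,0,-0.13,0],[0,0,0,0,0,-0.13,0]]}}

```text
clock: 4.1
position: [0.5318, 0.0255, 0.1628]
ee_rot: [0.622, 0.783, 0.001, 0.0]
ft_force: [-0.6, 0.5, -2.1]
grip_width: 0.156
```

Run:
```python
from h import *
print(manip.get_obs()['grip_width'],manip.get_obs()['ft_force'],rel([.560,-.281,.185],np.radians(90+13.1-32.8)),manip.get_obs()['position'])
```

```text
0.155766460103466 [-0.61404229  0.51586073 -2.05424277] (array([-0.3049, -0.0416, -0.0223]), np.float64(32.73), np.float64(103.03), array([ 1.6e-03,  8.0e-04, -1.0e+00])) [0.53180393 0.02546682 0.1628489 ]
```

{"method": "move_arm", "body": {"moves": [[0,0,5,-0.03,-0.004,0,0],[0,0,12,-0.07,-0.01,0,0],[0,0,18,-0.11,-0.016,0,0],[0,0,24,-0.15,-0.021,0,0],[0,0,30,-0.19,-0.026,0,0],[0,0,32.7,-0.23,-0.032,0,0],[0,0,32.7,-0.27,-0.037,0,0],[0,0,32.7,-0.295,-0.04,0,0],[0,0,32.7,-0.305,-0.0415,0,0],[0,0,32.7,-0.305,-0.0415,0,0]]}}

```text
clock: 5.1
position: [0.5587, -0.2822, 0.1607]
ee_rot: [0.818, 0.575, -0.001, -0.001]
ft_force: [0.1, -0.4, -2.1]
grip_width: 0.156
```

{"method": "move_arm", "body": {"moves": [[0,0,0,0,0,0.02,0],[0,0,0,0,0,0.04,0],[0,0,0,0,0,0.045,0],[0,0,0,0,0,0.045,0],[0,0,0,0,0,0.045,0]]}}

```text
clock: 5.6
position: [0.5603, -0.2806, 0.1179]
ee_rot: [0.817, 0.576, 0.0, 0.0]
ft_force: [0.0, -0.5, -0.3]
grip_width: 0.152
```

Run:
```python
from h import *
s=cams.camera("side");t=cams.camera("top");cv2.imwrite("pics/s1.png",s[:,:,::-1]);cv2.imwrite("pics/t1.png",t[:,:,::-1])
k=lambda i,x,y,w,h:cv2.resize(np.clip(i*1.4,0,255).astype(np.uint8)[y:y+h,x:x+w,::-1],None,fx=4,fy=4,interpolation=cv2.INTER_CUBIC)
cv2.imwrite("pics/p1.png",np.hstack([k(t,350,165,90,120),k(s,340,215,108,120)]))
print(rel([.560,-.2815,.11],np.radians(90+13.1-32.8)),manip.get_obs()['position'],manip.get_obs()['ft_force'])
```

```text
(array([-0.0005, -0.0002,  0.0082]), np.float64(0.04), np.float64(70.34), array([ 1.5e-03, -3.0e-04, -1.0e+00])) [ 0.56035398 -0.28110094  0.11821011] [-1.20164438 -0.3004598  -1.29264106]
```

View pics/p1.png

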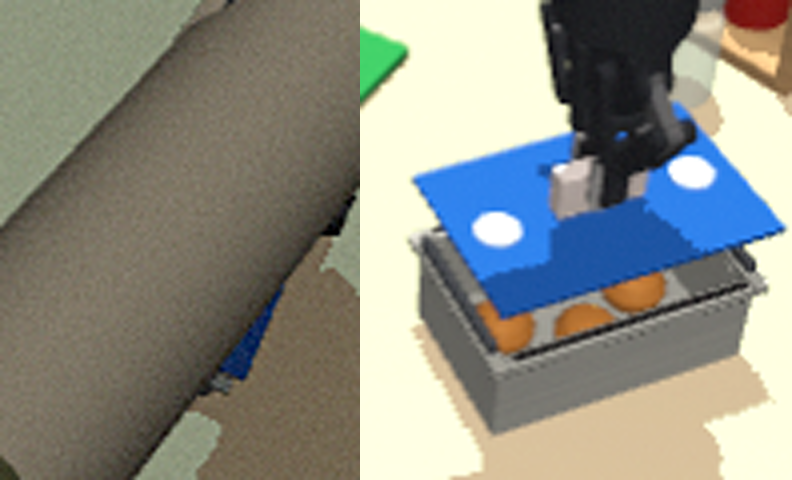

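Side crop: the lid is over the tray, with discs at (497,230) and (691,172) and flange corners at (414,180), (680,105), (785,230) and (500,318). The arm hides it from above, so I compare lid and tray in the side view.

Run:
```python
from h import *
c=[(340+(a-359.5)/4-.5,215+(b+.5)/4-.5) for a,b in[(691,172),(497,230),(680,105),(785,230),(500,318),(414,180)]]
x,y=.088,.058
L=np.array([(.062,0,0),(-.062,0,0),(x,y,0),(x,-y,0),(-x,-y,0),(-x,y,0)])
for sl in (slice(0,2),slice(0,6)):
    r=least_squares(lambda q:(proj("side",np.r_[q[:2],.112]+L[sl]@R.from_euler('z',q[2]).as_matrix().T)-c[sl]).ravel(),[.6,-.2,0]);print(r.x,r.fun.round(1))
```

```text
[ 0.55868799 -0.28255855 -0.33473412] [ 0. -0. -0.  0.]
[ 0.55729589 -0.28403097 -0.34483931] [ 0.3  0.8 -0.1  0.5 -0.2 -0.6  0.6 -0.   0.2 -0.  -0.9 -0.8]
```

Lid and tray agree within about 1 mm and 0.5°, so I lower it.

{"method": "move_arm", "body": {"moves": [[0,0,0,-0.0005,0,0.01,0],[0,0,0,-0.0005,0,0.018,0],[0,0,0,-0.0005,0,0.023,0],[0,0,0,-0.0005,0,0.026,0],[0,0,0,-0.0005,0,0.026,0]]}}

```text
clock: 6.2
position: [0.5593, -0.2815, 0.0905]
ee_rot: [0.818, 0.576, -0.0, -0.0]
ft_force: [1.0, 0.5, -1.8]
grip_width: 0.152
```

{"method": "move_arm", "body": {"moves": [[0,0,0,0,0,0.003,0],[0,0,0,0,0,0.005,0],[0,0,0,0,0,0.007,0],[0,0,0,0,0,0.007,0],[0,0,0,0,0,0.007,0]]}}

```text
clock: 6.7
position: [0.5596, -0.2816, 0.0842]
ee_rot: [0.818, 0.576, 0.0, -0.0]
ft_force: [-0.2, -0.3, -1.6]
grip_width: 0.152
```

{"method": "move_arm", "body": {"moves": [[0,0,0,0,0,0.0015,0],[0,0,0,0,0,0.003,0],[0,0,0,0,0,0.003,0],[0,0,0,0,0,0.003,0]]}}

```text
clock: 7.1
position: [0.5599, -0.2818, 0.0828]
ee_rot: [0.818, 0.576, 0.001, 0.0]
ft_force: [-5.9, 3.0, 13.6]
grip_width: 0.151
```

{"method": "move_arm", "body": {"moves": [[0,0,0,0,0,0,0.02],[0,0,0,0,0,0,0.04],[0,0,0,0,0,0,0.06],[0,0,0,0,0,0,0.06],[0,0,0,0,0,-0.02,0.06],[0,0,0,0,0,-0.05,0.06],[0,0,0,0,0,-0.09,0.06],[0,0,0,0,0,-0.09,0.03],[0,0,0,0,0,-0.09,0],[0,0,0,0,0,-0.09,0]]}}

```text
clock: 8.1
position: [0.5592, -0.2813, 0.1701]
ee_rot: [0.817, 0.576, -0.0, -0.001]
ft_force: [-0.6, 0.3, 0.6]
grip_width: 0.198
```

Run:
```python
from h import *
s=cams.camera("side");cv2.imwrite("pics/s2.png",s[:,:,::-1])
crop("s",s,335,205,120,120,5,"pics/p2.png")
print(manip.get_obs()['position'],manip.get_obs()['ft_force'],manip.get_obs()['grip_width'],rel([0,0,0],0)[2:])
```

```text
[ 0.55905727 -0.28127063  0.16988509] [ 1.15022443  0.29763336 -0.47779943] 0.11066789543425713 (np.float64(70.33), array([-1.8e-03,  8.0e-04, -1.0e+00]))
```

View pics/p2.png

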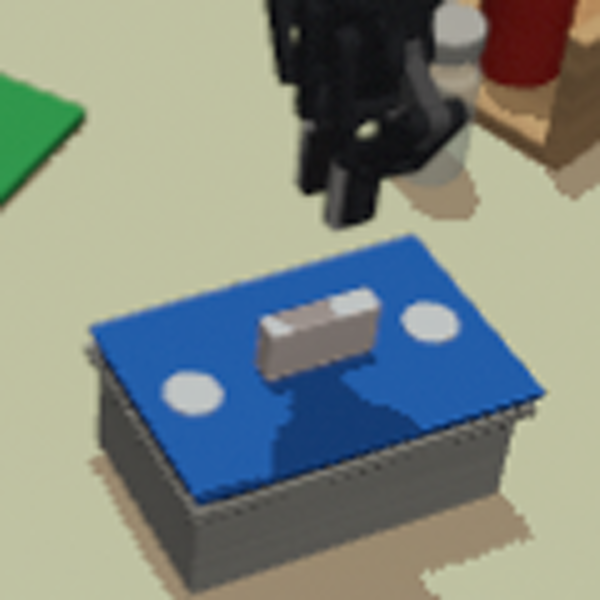

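The lid sits squarely in the mouth, proud at both ends, with discs at crop (430,322) and (193,393). Next I press end a with the fingers shut.

{"method": "move_arm", "body": {"grip_force": 40, "moves": [[0,0,0,0,0.04,0,0],[0,0,0,0,0.062,0,0],[0,0,0,0,0.062,0.04,0],[0,0,0,0,0.062,0.075,0],[0,0,0,0,0.062,0.085,0],[0,0,0,0,0.062,0.085,0]]}}

```text
clock: 8.75
position: [0.6168, -0.3019, 0.0841]
ee_rot: [0.818, 0.576, -0.001, -0.002]
ft_force: [0.1, -0.3, 0.5]
grip_width: 0.004
```

{"method": "move_arm", "body": {"moves": [[0,0,0,0,0,0.003,0],[0,0,0,0,0,0.006,0],[0,0,0,0,0,0.009,0],[0,0,0,0,0,0.011,0],[0,0,0,0,0,0.012,0],[0,0,0,0,0,0.012,0]]}}

```text
clock: 9.35
position: [0.6185, -0.3027, 0.0758]
ee_rot: [0.817, 0.576, 0.001, 0.0]
ft_force: [-2.6, 1.1, 8.3]
grip_width: -0.002
```

{"method": "move_arm", "body": {"moves": [[0,0,0,0,0,0.002,0],[0,0,0,0,0,0.004,0],[0,0,0,0,0,0.004,0],[0,0,0,0,0,0.004,0]]}}

```text
clock: 9.75
position: [0.6186, -0.3027, 0.072]
ee_rot: [0.817, 0.576, 0.001, 0.001]
ft_force: [-3.9, 1.9, 10.6]
grip_width: -0.003
```

{"method": "move_arm", "body": {"moves": [[0,0,0,0,0,0.001,0],[0,0,0,0,0,0.002,0],[0,0,0,0,0,0.002,0],[0,0,0,0,0,0.002,0]]}}

```text
clock: 10.15
position: [0.6187, -0.3028, 0.0713]
ee_rot: [0.818, 0.576, 0.001, 0.001]
ft_force: [-6.8, 4.7, 20.2]
grip_width: -0.001
```

{"method": "move_arm", "body": {"moves": [[0,0,0,0,0,0.001,0],[0,0,0,0,0,0.002,0],[0,0,0,0,0,0.002,0],[0,0,0,0,0,0.002,0]]}}

```text
clock: 10.55
position: [0.6188, -0.3028, 0.0711]
ee_rot: [0.818, 0.576, 0.001, 0.001]
ft_force: [-12.7, 7.3, 35.0]
grip_width: -0.0
```

{"method": "move_arm", "body": {"moves": [[0,0,0,0,0,0.001,0],[0,0,0,0,0,0.0015,0],[0,0,0,0,0,0.0015,0]]}}

```text
clock: 10.85
position: [0.6188, -0.3029, 0.071]
ee_rot: [0.818, 0.576, 0.002, 0.001]
ft_force: [-18.9, 11.3, 46.5]
grip_width: -0.0
```

End a is home: it stops hard at 0.071 m under 46 N. Now end b.

{"method": "move_arm", "body": {"moves": [[0,0,0,0,0,-0.04,0],[0,0,0,0,0,-0.08,0],[0,0,0,0,-0.04,-0.08,0],[0,0,0,0,-0.08,-0.08,0],[0,0,0,0,-0.12,-0.08,0],[0,0,0,0,-0.124,-0.08,0],[0,0,0,0,-0.124,-0.04,0],[0,0,0,0,-0.124,-0.022,0],[0,0,0,0,-0.124,-0.022,0]]}}

```text
clock: 11.75
position: [0.5003, -0.2601, 0.0847]
ee_rot: [0.817, 0.576, -0.001, -0.001]
ft_force: [0.7, 0.1, 0.2]
grip_width: -0.001
```

{"method": "move_arm", "body": {"moves": [[0,0,0,0,0,0.003,0],[0,0,0,0,0,0.006,0],[0,0,0,0,0,0.009,0],[0,0,0,0,0,0.012,0],[0,0,0,0,0,0.015,0],[0,0,0,0,0,0.015,0],[0,0,0,0,0,0.015,0]]}}

```text
clock: 12.45
position: [0.5017, -0.261, 0.0724]
ee_rot: [0.818, 0.576, 0.0, 0.0]
ft_force: [-1.3, -0.0, 4.8]
grip_width: 0.002
```

{"method": "move_arm", "body": {"moves": [[0,0,0,0,0,0.001,0],[0,0,0,0,0,0.002,0],[0,0,0,0,0,0.003,0],[0,0,0,0,0,0.003,0]]}}

```text
clock: 12.85
position: [0.5016, -0.261, 0.0701]
ee_rot: [0.818, 0.576, 0.001, 0.0]
ft_force: [-5.3, 3.4, 15.4]
grip_width: 0.0
```

{"method": "move_arm", "body": {"moves": [[0,0,0,0,0,0.001,0],[0,0,0,0,0,0.002,0],[0,0,0,0,0,0.003,0],[0,0,0,0,0,0.003,0]]}}

```text
clock: 13.25
position: [0.5018, -0.261, 0.0699]
ee_rot: [0.818, 0.576, 0.002, -0.0]
ft_force: [-19.7, 11.3, 50.3]
grip_width: -0.001
```

{"method": "move_arm", "body": {"moves": [[0,0,0,0,0,0.001,0],[0,0,0,0,0,0.0015,0],[0,0,0,0,0,0.0015,0]]}}

```text
clock: 13.55
position: [0.5018, -0.2611, 0.0698]
ee_rot: [0.818, 0.576, 0.002, -0.001]
ft_force: [-26.8, 13.7, 68.3]
grip_width: -0.002
```

End b stops hard at 0.0698 m. I touch end a again to make sure it did not come up.

{"method": "move_arm", "body": {"moves": [[0,0,0,0,0,-0.04,0],[0,0,0,0,0,-0.08,0],[0,0,0,0,0.04,-0.08,0],[0,0,0,0,0.08,-0.08,0],[0,0,0,0,0.12,-0.08,0],[0,0,0,0,0.124,-0.08,0],[0,0,0,0,0.124,-0.04,0],[0,0,0,0,0.124,-0.016,0],[0,0,0,0,0.124,-0.012,0],[0,0,0,0,0.124,-0.008,0]]}}

```text
clock: 14.55
position: [0.618, -0.3027, 0.0726]
ee_rot: [0.818, 0.576, 0.0, 0.0]
ft_force: [0.5, -0.4, 0.2]
grip_width: 0.001
```

{"method": "move_arm", "body": {"moves": [[0,0,0,0,0,0.002,0],[0,0,0,0,0,0.004,0],[0,0,0,0,0,0.004,0],[0,0,0,0,0,0.004,0]]}}

```text
clock: 14.95
position: [0.6187, -0.3029, 0.0703]
ee_rot: [0.818, 0.576, 0.001, 0.001]
ft_force: [-1.6, 1.1, 5.2]
grip_width: -0.001
```

{"method": "move_arm", "body": {"moves": [[0,0,0,0,0,0.002,0],[0,0,0,0,0,0.003,0],[0,0,0,0,0,0.003,0]]}}

```text
clock: 15.25
position: [0.6188, -0.303, 0.0701]
ee_rot: [0.818, 0.576, 0.001, 0.001]
ft_force: [-11.8, 7.6, 29.0]
grip_width: 0.004
```

Both ends are now at 0.070 m, which is home. I back off and take a last look.

{"method": "move_arm", "body": {"moves": [[0,0,0,0,0,-0.03,0],[0,0,0,0,0,-0.08,0],[0,0,0,0,0,-0.12,0],[0,0,0,0.04,-0.04,-0.15,0],[0,0,0,0.08,-0.06,-0.16,0],[0,0,0,0.12,-0.08,-0.16,0],[0,0,0,0.16,-0.1,-0.16,0],[0,0,0,0.18,-0.1,-0.16,0],[0,0,0,0.18,-0.1,-0.16,0],[0,0,0,0.18,-0.1,-0.16,0]]}}

```text
clock: 16.25
position: [0.5846, -0.0997, 0.2261]
ee_rot: [0.817, 0.576, 0.001, 0.0]
ft_force: [0.6, -0.7, 0.0]
grip_width: 0.002
```

Run:
```python
from h import *
s=cams.camera("side");cv2.imwrite("pics/s3.png",s[:,:,::-1]);print(manip.get_obs()['position'])
```

```text
[ 0.58439643 -0.10079339  0.22594331]
```

View pics/s3.png

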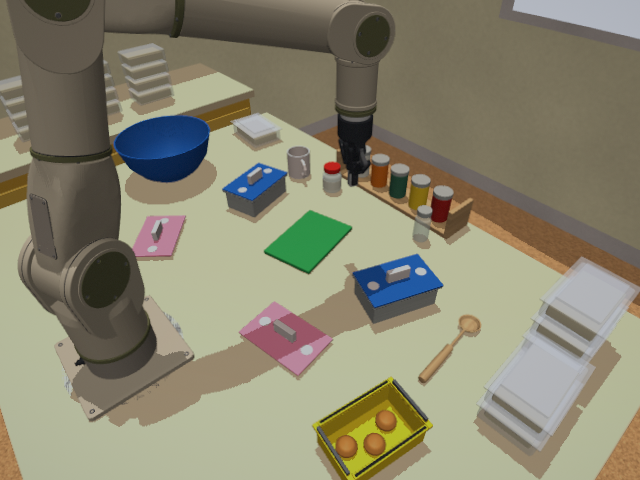

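The lid is shut on the steel tray at (397,285), flush like the other lidded tray. The other things stand where they did and the gripper is clear.

```bash
python3 -c "
from workcell import manip
print(manip.hand_in())"
```

```text
the job is handed in; nothing more can be done
None
```

I put the blue lid from the green board squarely on the open steel tray, pressed end a and then end b home, let go and handed the job in at about 16 s of the 61 s allowed.

- **Ends home:** End b stopped hard at 0.0698 m under 68 N. End a first stopped about 1 mm higher, at 0.071 m, while end b was still proud. I pressed it again and it stopped at 0.0701 m under 29 N. Both match the expected 0.070 m.
- **Fit:** Just before lowering, the lid and tray agreed to about 1 mm and 0.5° in the side view. The arm hid the lid from the top camera, so that check rests on one view.
- **Measured heights:** My two-view heights came out 3 to 7 mm lower than the text's. I used the text's heights, and the contact heights bore them out.
- **Last picture:** The side view shows the lid flush, the gripper clear, and the other things where they were.

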